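# Turn the painted panel round on its easel

## Robot

A 6-joint arm with a two-finger parallel gripper is mounted at the origin on the work surface. World frame = base frame: x ahead of the robot, y to its left, z up, the work surface at z = 0. Lengths are in m, angles in rad, forces in N, time in s.
With the tool pointing down it reaches from about 0.375 to 0.9 m from the base axis. Payload 3.1 kg.
Tool frame: the origin (TCP) lies on the centre line of the jaws, within the pads' length; the fingertips stand 19 mm ahead of it and the grasp point (between the pads) is the TCP; z points along the fingers, y is the line along which they close (so a half turn about z gives the same grasp; the last joint's range is limited). The gripper opens to 85 mm and grips with 20 to 120 N. Pads are 22 mm wide; open, the fingers measure 114 mm over their backs; the gripper's body (76 mm by 85 mm) begins 54 mm behind the grasp point. The pads swing forward as they close: fully open they stand 13 mm farther back than shut.
Start: joints at [1.115, 0.527, 1.433, -0, 1.181, -0.178], TCP at [0.171, 0.601, 0.25] pointing down, gripper open.
Joint ranges: [-3.08, 3.08], [-0.75, 2.2], [0.22, 2.44], [-1.43, 4.57], [0, 2.65], [-2.85, 2.85]. Speed limits (rad/s): [2.79, 2.79, 3.14, 3.14, 3.14, 3.14].

## Interface

Orientations are given as a unit quaternion [x, y, z, w].
In Python, from station import manip gives the robot as it stands.
- The arm moves only by the tool servo_tool, never from a script. Its argument "rows" is a list that holds one entry, the list of rows, each a list of 7 numbers: the turn, a rotation vector about the tool's x, y, z in degrees, then the shift along the tool's x, y, z in m, then the gripper command: -1 is shut, 1 is fully open, values between are in proportion. In form: [[[wx, wy, wz, tx, ty, tz, jaw], ...]]. A call has 1 to 8 rows; each row shifts and turns the commanded pose from where the row before left it, along the tool's axes as they then stand; what a row does not reach is not made up. A row lasts 1/12 s, in which the tool goes at most 41.7 mm and 7.16 degrees, less where a joint would pass 70% of its speed; a pose out of reach is approached as far as the arm can. A call is refused whole if a number of a shift passes 0.0417 or a number of a turn 7.16, either way. A call with a gripper value outside its range is refused whole. The fingers move at their own pace and stop on an object; "squeeze" is the grip in N (left out, the last holds). Time passes only in rows, so rows that do not move let the fingers close. It gives the time, the measured TCP pose, the force, the opening and the grip force at its end, in the units of the state.
- manip.sense(): the state, without advancing time (a new reading comes with each control period).
- manip.snapshot(name): name is "scene" or "side" or "wrist"; returns the picture (384x512x3 uint8, blue, green, red); there is no depth.
- manip.camera_info(name): a dict with "K" (3x3 intrinsics, pixels), "k1" (the pictures are not rectified: a ray, as slopes to the right and down, at radius r is drawn at 1 + k1 r^2 times it, then the intrinsics apply), "camera_from_world" (4x4, takes a point from world to camera coordinates). Camera axes: x right, y down, z forward; pixel columns grow to the right and rows downward; lengths in m; the calibration is good to about 2 mm. A picture is of the moment at which its call begins: read the wrist's pose just before it. camera_info takes no time and is no camera call; for the wrist camera it gives the pose at the moment of the call.
- manip.sign_off(): hands the job in; it is judged then, once.
The state is a dict: "t": time; "q": joint angles; "qd": joint speeds; "tau": joint torques, N m; "tcp_pos": TCP position; "tool_rot": TCP orientation; "force": force on the tool from outside, world axes, zero at the start; "ft_torque": the same for the moment, N m; "finger_gap": opening from 0.0 (shut) to 1.0 (fully open); "gripper_force": force on a finger pad.
Only numpy, scipy, OpenCV 4.12 (cv2) and the standard library are available. Lean on these libraries where they do the work, as an engineer would, in place of code of your own. Each camera call takes 0.05 s, during which the arm holds its last target. There are 200 camera calls.

## Task

Two small table easels each carry a painted panel, but one panel has been put up back to front and shows its bare wooden back. Turn that panel round so that its picture faces out, right way up (it already stands top edge up), and set it down gently on its own easel again, leaning squarely and centrally against the back board on the ledge, and let go of it. Leave the other panel, the paint jars and the brush cup where they stand.

Things in the scene. Friction and masses are not known exactly. Their poses are not given: they have to be found in the camera images.
- panel: Panel to turn: plywood, 10 mm thick (x), 100 wide (y), 140 tall (z), about 110 g. Origin at its centre. -x comes out of the painted face (blue sky, green field, yellow sun), +x out of the bare back (light wood, two dark strips, small brass hanger near the top, under 1.5 mm high); +z to the picture's top edge. At the start the back faces out, the painted face lies on the board, leaning 25 degrees.
- easel: Its wooden easel, fixed to the table, 120 mm wide (y), 150 deep. Origin on the table, z up, x level towards the side it faces (to the robot's right and somewhat away from it). The back board leans 25 degrees from vertical, top towards -x: up the board is (-0.423, 0, 0.906), out of its face is (0.906, 0, 0.423) in this frame. The board is 90 mm wide and rises 85 mm up the slope: the panel's upper 55 mm stand clear.
- easel_corner (a point): Middle of the line where the face of the easel's back board meets its ledge: (0, 0, 40 mm) in the easel's frame, same axes. The ledge is square to the board and 24 mm deep to a front lip 8 mm high, 6 mm thick. The panel's bottom edge stands on the ledge behind the lip, against the board: then its centre is 70 mm up the slope from this point and 5 mm out from the board.
- other_panel: The other panel, same size, already right (orange ground, blue vase, red flower facing out). Origin at its centre, z to its top, +x out of its painted face. Leave alone.
- other_easel: The easel of the other panel, same shape and frame as the first. Which easel stands left or right varies.
- jar_red: Closed paint jar, red, white cap, 38 mm diameter, 62 mm high, loose; origin at its underside. Stands between the easels.
- jar_blue: The same, blue; stands beyond the easels.
- jar_green: The same, green; stands beyond the easels.
- brush_cup: Brown card cup 74 mm wide, 85 mm high, with brushes standing up to 220 mm, loose; origin at its underside. Stands at the left beyond the easels.
Things that resemble listed ones, but are neither listed nor needed, are in the scene too. What is shaped like the panel but purple is not meant. Leave any pink look-alike of the easel alone.

How it is judged:
By the outcome, as a careful person would: the job done as asked, in the order asked, and still so for the second after the job is handed in, with the robot touching nothing.
It also fails if it takes over 38 s, if anything falls off the work surface, if the arm or the gripper's body presses on something with over 40 N, if the wrist force passes 120 N, or if a joint passes its speed limit or range.

## Working session

There is one attempt and no reset: what is moved stays moved. The work goes in short steps, Python scripts to look and compute and a tool call to move; the robot and the scene stay as the last step left them, time stands still between calls to the robot, and variables do not carry over. Pictures are saved under pics/ and viewed, at most 10 in all, crops included, and the job is handed in when it is done.

Besides the shell and the picture viewer there is one more tool, called after "Emit:" as name([rows], argument=value, ...), one row to a line, values as JSON. servo_tool: Moves the arm, as the interface text tells. Its arguments: {"type":"object","properties":{"rows":{"type":"array","items":{"type":"array","items":{"type":"array","items":{"type":"number"}}}},"squeeze":{"type":"number"}},"required":["rows"]}

```bash
mkdir -p pics && ls
python3 - <<'E'
from station import manip
import cv2,numpy as np
a=manip.snapshot("scene");b=manip.snapshot("side")
cv2.imwrite("pics/scene.png",a);cv2.imwrite("pics/side.png",b)
s=manip.sense();print(s["t"],s["tcp_pos"],s["tool_rot"],s["finger_gap"])
np.set_printoptions(precision=4,suppress=True)
for n in("scene","side","wrist"):
  c=manip.camera_info(n);print(n,c["K"],c["k1"],np.array(c["camera_from_world"]))
E
```

```text
pics
0.1 [0.17108886 0.60047883 0.24943442] [ 1.38455658e-01  9.90368132e-01 -9.42817116e-04 -3.25347011e-04] 1.0037150976738372
scene [[450.4517   0.     255.6371]
 [  0.     450.4517 187.0137]
 [  0.       0.       1.    ]] 0.034619186752316025 [[-0.7823  0.6226  0.0192  0.4612]
 [ 0.3128  0.4194 -0.8522 -0.0841]
 [-0.5387 -0.6606 -0.5229  1.8219]
 [ 0.      0.      0.      1.    ]]
side [[376.6851   0.     258.0157]
 [  0.     376.6851 199.1539]
 [  0.       0.       1.    ]] -0.11530142879791792 [[-0.9331 -0.3595  0.0106  0.5489]
 [-0.2839  0.7181 -0.6354  0.2406]
 [ 0.2209 -0.5959 -0.7721  0.9996]
 [ 0.      0.      0.      1.    ]]
wrist [[325.6406   0.     259.4346]
 [  0.     325.6406 196.3581]
 [  0.       0.       1.    ]] 0.0029833565940549076 [[ 0.2749  0.9615 -0.0017 -0.6249]
 [ 0.9201 -0.2626  0.2905 -0.0365]
 [ 0.2789 -0.0814 -0.9569  0.3791]
 [ 0.      0.      0.      1.    ]]
```

View pics/scene.png

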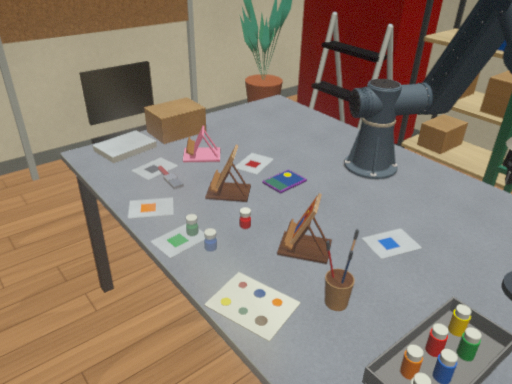

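View pics/side.png

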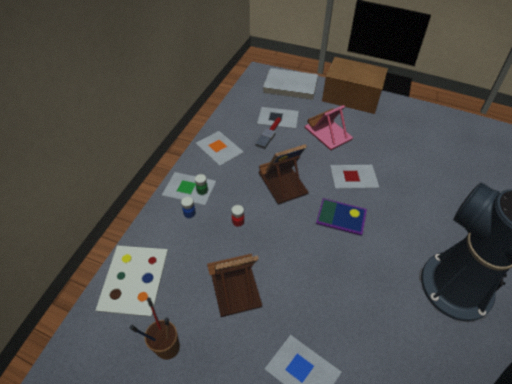

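The scene view shows easels at (229,188) and (305,245), a pink look-alike at (202,150) and a flat purple panel at (285,181). In the side view the easels are at (283,180) and (236,285). Next I zoom in to see which panel shows bare wood.

```bash
python3 - <<'E'
import cv2,numpy as np
a=cv2.imread("pics/scene.png");b=cv2.imread("pics/side.png")
f=lambda im,x,y:cv2.resize(im[y:y+75,x:x+100],(400,300),interpolation=cv2.INTER_CUBIC)
cv2.imwrite("pics/crop.png",np.vstack([np.hstack([f(a,185,132),f(a,255,190)]),np.hstack([f(b,235,135),f(b,190,245)])]))
E
cat > h.py <<'E'
import numpy as np,cv2
from station import manip
np.set_printoptions(precision=4,suppress=True)
from scipy.spatial.transform import Rotation as R
def cam(n):
    c=manip.camera_info(n);return np.array(c["K"]),c["k1"],np.array(c["camera_from_world"])
def proj(c,P):
    K,k,T=c;p=np.atleast_2d(P)@T[:3,:3].T+T[:3,3];s=p[:,:2]/p[:,2:]
    s=s*(1+k*(s**2).sum(1,keepdims=True));return s*[K[0,0],K[1,1]]+K[:2,2]
def ray(c,uv):
    K,k,T=c;d=(np.array(uv,float)-K[:2,2])/[K[0,0],K[1,1]];s=d.copy()
    for _ in range(20):s=d/(1+k*(s@s))
    o=-T[:3,:3].T@T[:3,3];return o,T[:3,:3].T@np.append(s,1)
def atz(c,uv,z):
    o,d=ray(c,uv);return o+d*(z-o[2])/d[2]
E
python3 - <<'E'
from h import *
a=cam("scene");b=cam("side");w=cam("wrist")
for uv in((229,192),(305,248),(202,156)):print("scene",atz(a,uv,0))
for uv in((286,185),(238,292),(330,132)):print("side",atz(b,uv,0))
print("camera centres",[-c[2][:3,:3].T@c[2][:3,3] for c in(a,b,w)])
E
```

```text
scene [ 0.5691 -0.1809  0.    ]
scene [ 0.5705  0.2171 -0.    ]
scene [ 0.4953 -0.4757  0.    ]
side [ 0.559  -0.1784  0.    ]
side [0.5575 0.2269 0.    ]
side [ 0.4888 -0.4924  0.    ]
camera centres [array([1.3685, 0.9518, 0.8721]), array([0.3597, 0.6203, 0.9189]), array([0.0997, 0.6221, 0.3723])]
```

View pics/crop.png

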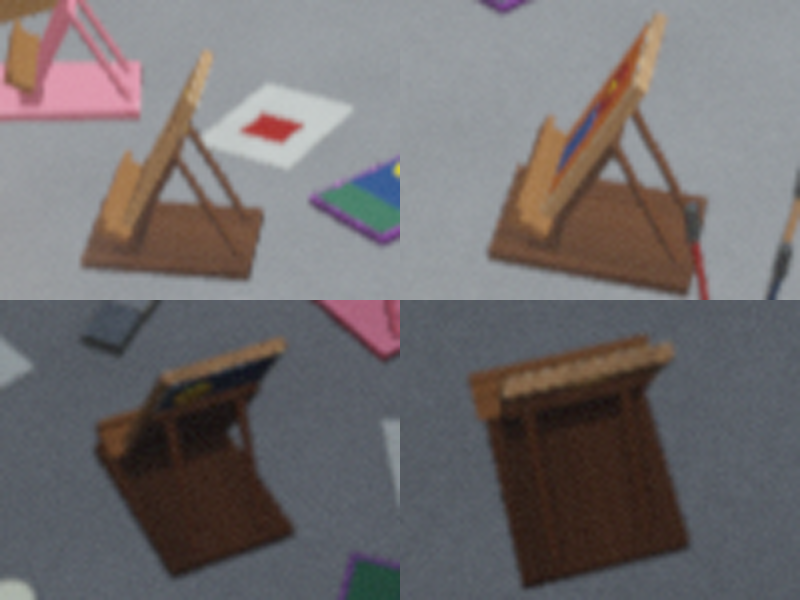

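The back-to-front panel is on the right easel: scene (229,188), side (283,180). Bare wood faces out there, and the blue sky and yellow sun show from behind at side px (283,152). Things that could be mistaken for it:
- the orange panel on the easel at scene (305,245)
- the purple flat panel at (285,181)
- the pink easel at (202,150)

Next I fit the easel pose.

```bash
cat >> h.py <<'E'
def easel(x,y,a):  # 4x4 world from easel
    T=np.eye(4);T[:3,:3]=R.from_euler('z',a).as_matrix();T[:2,3]=x,y;return T
U=np.array([-np.sin(np.radians(25)),0,np.cos(np.radians(25))]);N=np.array([np.cos(np.radians(25)),0,np.sin(np.radians(25))])
def slope(u,n,y): return np.array([0,y,.04])+u*U+n*N
E
python3 - <<'E'
from h import *
from scipy.optimize import least_squares
a=cam("scene");b=cam("side")
def pts(b0):
    f=b0+.15
    return [(a,(237.2,145.2),slope(.14,.005,.05)),(b,(276,154),slope(.14,.005,.05)),(b,(305.5,145.5),slope(.14,.005,-.05)),
    (b,(278.2,204),(b0,.06,.0)),(b,(308,193.2),(b0,-.06,0)),(a,(205.5,198.2),(f,.06,0)),(a,(247,201.2),(b0,.06,0)),(a,(250.5,184.5),(b0,-.06,.005))]
def res(p):
    T=easel(*p[:3]);r=[]
    for c,uv,P in pts(p[3]): r+=list((proj(c,T[:3,:3]@P+T[:3,3])-uv)[0])
    return np.array(r)
s=least_squares(res,[.565,-.18,-1.3,-.1],loss='soft_l1');print(s.x,np.degrees(s.x[2]));print(s.fun.reshape(-1,2))
E
```

```text
[ 0.5892 -0.2044 -0.7687 -0.1027] -44.045273151186116
[[-3.7748 11.9074]
 [ 0.1882  0.9618]
 [ 1.0245 -0.1671]
 [-0.5332  0.8916]
 [ 2.9256 -0.365 ]
 [-0.7637  0.8509]
 [-0.0638  0.7795]
 [ 0.0756 -1.24  ]]
```

Run:
```python
from h import *
a=cam("scene");b=cam("side")
for n,c,uv in(("sF+",a,(205.5,198.2)),("sB+",a,(247,201.2)),("sB-",a,(250.5,184.5)),("dB+",b,(278.2,204)),("dB-",b,(308,193.2)),("dF+",b,(259.5,172.5))):print(n,atz(c,uv,0))
oa,da=ray(a,(237.2,145.2))
for uv in((276,154),(305.5,145.5)):
  ob,db=ray(b,uv);A=np.stack([da,-db],1);t=np.linalg.lstsq(A,ob-oa,rcond=None)[0];print(oa+da*t[0],ob+db*t[1])
```

```text
sF+ [ 0.6597 -0.1971  0.    ]
sB+ [ 0.5539 -0.0936  0.    ]
sB- [ 0.4743 -0.1757  0.    ]
dB+ [ 0.5567 -0.0938  0.    ]
dB- [ 0.482  -0.1711  0.    ]
dF+ [ 0.6596 -0.1989  0.    ]
[ 0.5818 -0.113   0.2192] [ 0.5761 -0.0992  0.2036]
[ 0.5174 -0.2002  0.1658] [ 0.5181 -0.2019  0.1678]
```

Run:
```python
from h import *
from scipy.optimize import least_squares
a=cam("scene");b=cam("side")
def pts(b0):
    f=b0+.15
    return [(a,(237.2,145.2),slope(.14,.005,-.05)),(b,(276,154),slope(.14,.005,.05)),(b,(305.5,145.5),slope(.14,.005,-.05)),
    (b,(278.2,204),(b0,.06,.0)),(b,(308,193.2),(b0,-.06,0)),(b,(259.5,172.5),(b0+.15,.06,0)),(a,(205.5,198.2),(f,.06,0)),(a,(247,201.2),(b0,.06,0)),(a,(250.5,184.5),(b0,-.06,.005))]
def res(p):
    T=easel(*p[:3]);r=[]
    for c,uv,P in pts(p[3]): r+=list((proj(c,T[:3,:3]@P+T[:3,3])-uv)[0])
    return np.array(r)
s=least_squares(res,[.565,-.18,-1.3,-.1],loss='soft_l1');print(s.x,np.degrees(s.x[2]));print(s.fun.reshape(-1,2))
T=easel(*s.x[:3]);Rw=T[:3,:3]
def Rt(sg,beta):
    z=-Rw@U;y=sg*Rw@N;M=np.stack([np.cross(y,z),y,z],1)
    return R.from_rotvec(Rw@N*np.radians(beta)).as_matrix()@M
print("tcp grasp",T@np.append(slope(.122,.005,0),1))
for beta in(-30,0,30):
  for sg in(1,-1):
    for q1 in(-20,-35):
      for s_ in(1.7,2.1):
        M=R.from_euler('ZY',[np.radians(q1),s_]).as_matrix().T@Rt(sg,beta)
        e=R.from_matrix(M).as_euler('ZYZ',degrees=True);print(beta,sg,q1,s_,"q4 q5 q6",e-[0,0,90])
```

```text
[ 0.5894 -0.2073 -0.7926 -0.1054] -45.40995033779972
[[-0.1115 -1.3104]
 [-0.1169  0.1463]
 [ 1.0603 -0.4384]
 [-0.8108  0.7264]
 [ 3.0805  0.0986]
 [-1.2803  0.0788]
 [-0.8491  0.362 ]
 [-0.3483  0.8378]
 [ 0.5697 -1.1338]]
tcp grasp [ 0.5564 -0.1738  0.1527  1.    ]
-30 1 -20 1.7 q4 q5 q6 [-38.5665  77.5137  39.1311]
-30 1 -20 2.1 q4 q5 q6 [-44.5212  60.2367  55.3713]
-30 1 -35 1.7 q4 q5 q6 [-36.8798  68.3763  26.8357]
-30 1 -35 2.1 q4 q5 q6 [-45.8601  51.0242  44.3304]
-30 -1 -20 1.7 q4 q5 q6 [ -38.5665   77.5137 -140.8689]
-30 -1 -20 2.1 q4 q5 q6 [ -44.5212   60.2367 -124.6287]
-30 -1 -35 1.7 q4 q5 q6 [ -36.8798   68.3763 -153.1643]
-30 -1 -35 2.1 q4 q5 q6 [ -45.8601   51.0242 -135.6696]
0 1 -20 1.7 q4 q5 q6 [-12.0491  60.3088  29.3291]
0 1 -20 2.1 q4 q5 q6 [-17.0958  38.0881  36.9015]
0 1 -35 1.7 q4 q5 q6 [-5.1626 58.0641 12.1893]
0 1 -35 2.1 q4 q5 q6 [-7.5977 35.279  15.6676]
0 -1 -20 1.7 q4 q5 q6 [ -12.0491   60.3088 -150.6709]
0 -1 -20 2.1 q4 q5 q6 [ -17.0958   38.0881 -143.0985]
0 -1 -35 1.7 q4 q5 q6 [  -5.1626   58.0641 -167.8107]
0 -1 -35 2.1 q4 q5 q6 [  -7.5977   35.279  -164.3324]
30 1 -20 1.7 q4 q5 q6 [22.5881 50.0796  9.0657]
30 1 -20 2.1 q4 q5 q6 [36.2127 29.9095 -8.3904]
30 1 -35 1.7 q4 q5 q6 [30.5788 56.7911 -7.5068]
30 1 -35 2.1 q4 q5 q6 [ 43.395   38.2825 -26.1555]
30 -1 -20 1.7 q4 q5 q6 [  22.5881   50.0796 -170.9343]
30 -1 -20 2.1 q4 q5 q6 [  36.2127   29.9095 -188.3904]
30 -1 -35 1.7 q4 q5 q6 [  30.5788   56.7911 -187.5068]
30 -1 -35 2.1 q4 q5 q6 [  43.395    38.2825 -206.1555]
```

```bash
cat >> h.py <<'E'
E0=easel(.5894,-.2073,np.radians(-45.4))
def pose(T,u,n,y,sg=1,beta=0):
    Rw=T[:3,:3];z=-Rw@U;yy=sg*Rw@N
    M=R.from_rotvec(Rw@N*np.radians(beta))*R.from_matrix(np.stack([np.cross(yy,z),yy,z],1))
    return Rw@slope(u,n,y)+T[:3,3],M
def plan(target,n,start=None):
    if start is None:
        s=manip.sense();start=np.array(s["tcp_pos"]),R.from_quat(s["tool_rot"])
    p,M=start;P,Q=target;w=(M.inv()*Q).as_rotvec()/n
    for k in range(n):
        t=(M*R.from_rotvec(w*k)).inv().apply((P-p)/n);print(np.round(np.r_[np.degrees(w),t],4).tolist())
    print("total",np.degrees(np.linalg.norm(w))*n,np.linalg.norm(P-p))
def q():
    s=manip.sense();print(s["t"],"p",s["tcp_pos"],"qdeg",np.degrees(s["q"]),"F",s["force"],"gap",s["finger_gap"],s["gripper_force"]);return s
E
python3 - <<'E'
from h import *
plan(pose(E0,.28,.08,0),24)
E
```

```text
[-0.6357, -1.079, 4.8871, -0.0243, -0.0267, -0.0032]
[-0.6357, -1.079, 4.8871, -0.0266, -0.0244, -0.003]
[-0.6357, -1.079, 4.8871, -0.0286, -0.0221, -0.0028]
[-0.6357, -1.079, 4.8871, -0.0304, -0.0195, -0.0024]
[-0.6357, -1.079, 4.8871, -0.032, -0.0168, -0.002]
[-0.6357, -1.079, 4.8871, -0.0334, -0.014, -0.0016]
[-0.6357, -1.079, 4.8871, -0.0345, -0.0111, -0.0011]
[-0.6357, -1.079, 4.8871, -0.0353, -0.0081, -0.0005]
[-0.6357, -1.079, 4.8871, -0.0359, -0.0051, 0.0]
[-0.6357, -1.079, 4.8871, -0.0362, -0.002, 0.0007]
[-0.6357, -1.079, 4.8871, -0.0362, 0.0011, 0.0014]
[-0.6357, -1.079, 4.8871, -0.0359, 0.0041, 0.0021]
[-0.6357, -1.079, 4.8871, -0.0354, 0.0071, 0.0028]
[-0.6357, -1.079, 4.8871, -0.0346, 0.0101, 0.0036]
[-0.6357, -1.079, 4.8871, -0.0336, 0.013, 0.0043]
[-0.6357, -1.079, 4.8871, -0.0322, 0.0157, 0.0051]
[-0.6357, -1.079, 4.8871, -0.0307, 0.0183, 0.0059]
[-0.6357, -1.079, 4.8871, -0.0289, 0.0208, 0.0067]
[-0.6357, -1.079, 4.8871, -0.0269, 0.0231, 0.0074]
[-0.6357, -1.079, 4.8871, -0.0247, 0.0252, 0.0082]
[-0.6357, -1.079, 4.8871, -0.0223, 0.0271, 0.0089]
[-0.6357, -1.079, 4.8871, -0.0197, 0.0288, 0.0096]
[-0.6357, -1.079, 4.8871, -0.017, 0.0303, 0.0103]
[-0.6357, -1.079, 4.8871, -0.0142, 0.0315, 0.0109]
total 121.08014191999484 0.8695161960635893
```

Emit:
servo_tool([
  [[-0.6,-1.1,4.9,-0.024,-0.027,-0.003,1],[-0.6,-1.1,4.9,-0.027,-0.024,-0.003,1],[-0.6,-1.1,4.9,-0.029,-0.022,-0.003,1],[-0.6,-1.1,4.9,-0.03,-0.02,-0.002,1],[-0.6,-1.1,4.9,-0.032,-0.017,-0.002,1],[-0.6,-1.1,4.9,-0.033,-0.014,-0.002,1],[-0.6,-1.1,4.9,-0.034,-0.011,-0.001,1],[-0.6,-1.1,4.9,-0.035,-0.008,-0.001,1]],
])

```text
t: 0.77
tcp_pos: [0.2989, 0.3413, 0.2767]
tool_rot: [0.463, 0.882, 0.03, 0.08]
force: [0.9, 0.3, -0.5]
finger_gap: 1.002
gripper_force: 0.0
```

Emit:
servo_tool([
  [[-0.6,-1.1,4.9,-0.036,-0.005,0,1],[-0.6,-1.1,4.9,-0.036,-0.002,0.001,1],[-0.6,-1.1,4.9,-0.036,0.001,0.001,1],[-0.6,-1.1,4.9,-0.036,0.004,0.002,1],[-0.6,-1.1,4.9,-0.035,0.007,0.003,1],[-0.6,-1.1,4.9,-0.035,0.01,0.004,1],[-0.6,-1.1,4.9,-0.034,0.013,0.004,1],[-0.6,-1.1,4.9,-0.032,0.016,0.005,1]],
])

```text
t: 1.43
tcp_pos: [0.4265, 0.0825, 0.3042]
tool_rot: [0.729, 0.665, 0.057, 0.151]
force: [0.5, 1.2, 0.6]
finger_gap: 1.003
gripper_force: 0.0
```

Run:
```python
from h import *
q();plan(pose(E0,.28,.08,0),8)
```

```text
1.4333 p [0.4265 0.0825 0.3042] qdeg [  1.9055   6.4326 112.8253 -12.5421  45.1003  14.864 ] F [0.5028 1.1987 0.6165] gap 1.0029690476291933 0.0
[-0.6381, -1.0019, 4.8433, -0.0303, 0.0187, 0.0065]
[-0.6381, -1.0019, 4.8433, -0.0285, 0.0211, 0.0072]
[-0.6381, -1.0019, 4.8433, -0.0265, 0.0233, 0.008]
[-0.6381, -1.0019, 4.8433, -0.0243, 0.0254, 0.0087]
[-0.6381, -1.0019, 4.8433, -0.0219, 0.0273, 0.0094]
[-0.6381, -1.0019, 4.8433, -0.0193, 0.0289, 0.01]
[-0.6381, -1.0019, 4.8433, -0.0166, 0.0303, 0.0107]
[-0.6381, -1.0019, 4.8433, -0.0138, 0.0315, 0.0113]
total 39.89505097485696 0.28944058481430407
```

Emit:
servo_tool([
  [[-0.6,-1.0,4.85,-0.03,0.019,0.0065,1],[-0.6,-1.0,4.85,-0.0285,0.021,0.007,1],[-0.6,-1.0,4.85,-0.0265,0.023,0.008,1],[-0.6,-1.0,4.85,-0.024,0.025,0.009,1],[-0.6,-1.0,4.85,-0.022,0.027,0.0095,1],[-0.6,-1.0,4.85,-0.019,0.029,0.01,1],[-0.6,-1.0,4.85,-0.0165,0.03,0.0105,1],[-0.6,-1.0,4.85,-0.014,0.0315,0.011,1]],
])

```text
t: 2.1
tcp_pos: [0.5577, -0.1729, 0.3264]
tool_rot: [0.904, 0.37, 0.08, 0.198]
force: [0.4, 0.4, 0.5]
finger_gap: 1.0
gripper_force: 0.0
```

Emit:
servo_tool([
  [[0,0,0,0,0,0,1],[0,0,0,0,0,0,1]],
])

```text
t: 2.27
tcp_pos: [0.5579, -0.1729, 0.3263]
tool_rot: [0.904, 0.371, 0.08, 0.198]
force: [-0.3, 0.3, -1.3]
finger_gap: 0.995
gripper_force: 0.0
```

Run:
```python
from h import *
import pickle
q();c=cam("wrist");im=manip.snapshot("wrist");pickle.dump(c,open("w1.pkl","wb"))
cv2.imwrite("pics/w1.png",im)
cv2.imwrite("pics/w1b.png",cv2.resize(im,(800,600),interpolation=cv2.INTER_CUBIC))
for n,P in(("top+",slope(.14,.01,.05)),("top-",slope(.14,.01,-.05)),("bot+",slope(0,.01,.05)),("bot-",slope(0,.01,-.05)),("B+",(-.105,.06,0)),("F+",(.045,.06,0))):
  print(n,proj(c,E0[:3,:3]@P+E0[:3,3])*800/512)
```

```text
2.2667 p [ 0.5579 -0.1729  0.3263] qdeg [-23.927   15.7201  97.9082 -12.8003  43.9932  28.855 ] F [-0.3148  0.2827 -1.2735] gap 0.9947682494482935 0.0
top+ [[274.5503 205.9304]]
top- [[287.6084 385.0916]]
bot+ [[320.1522 187.5364]]
bot- [[325.9289 311.1132]]
B+ [[155.4617 174.3294]]
F+ [[346.0667 171.5304]]
```

View pics/w1b.png

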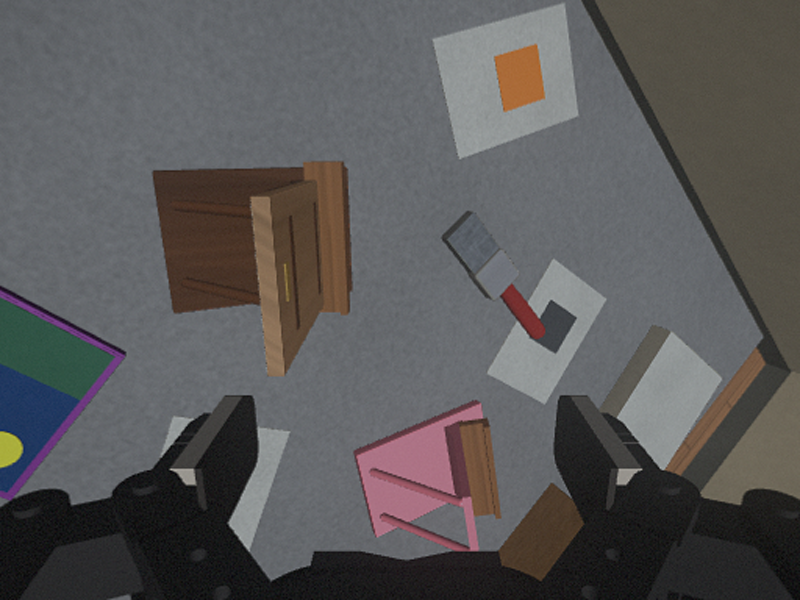

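The wrist view shows the bare back with the brass hanger at (288,282), about 23 mm wide, and the top edge running from (260,196) to (277,375). I'll grasp about 28 mm off centre to miss the hanger. First I refine the pose.

Run:
```python
from h import *
import pickle
from scipy.optimize import least_squares
c=pickle.load(open("w1.pkl","rb"));k=512/800
def pts(p):
    dy,w=p[3:5]
    return [((250,197),slope(.14,0,.05+dy)),((271,197),slope(.14,.01,.05+dy)),((268,376),slope(.14,0,-.05+dy)),((285,374),slope(.14,.01,-.05+dy)),
     ((344,162),slope(.008,.03,w)),((351,314),slope(.008,.03,-w)),((153,171),(p[5],.06,p[6])),((175,313),(p[5],-.06,p[6]))]
def res(p):
    T=easel(*p[:3]);r=[]
    for uv,P in pts(p): r+=list((proj(c,T[:3,:3]@P+T[:3,3])/k-uv)[0])
    return np.array(r+[(p[6]-.008)*1000,(p[5]+.105)*500])
s=least_squares(res,[.589,-.207,-.79,0,.055,-.105,.008]);print(s.x,np.degrees(s.x[2]));print(s.fun[:-2].reshape(-1,2))
g=lambda uv,z:atz(c,np.array(uv)*k,z)
z=.04+.906*.14+.0042
print("top back corners",g((271,197),z),g((285,374),z),np.linalg.norm(g((271,197),z)-g((285,374),z)))
```

```text
[ 0.595  -0.2006 -0.778  -0.0026  0.0596 -0.1044  0.006 ] -44.57887859999659
[[ 0.9267 -1.3374]
 [-0.3055 -1.5644]
 [ 1.081   0.7097]
 [ 1.8028  2.5522]
 [-2.2512  0.7454]
 [-2.0369  0.8601]
 [-0.6058 -6.3478]
 [ 1.2061  6.0277]]
top back corners [ 0.592  -0.1323  0.171 ] [ 0.5229 -0.2011  0.171 ] 0.09750452402982515
```

```bash
python3 - <<'E'
from h import *
import pickle
from scipy.optimize import least_squares
c=pickle.load(open("w1.pkl","rb"));k=512/800
def pts(p):
    dy,w=p[3:5];b=p[7]
    return [((250,197),slope(.14,0,.05+dy)),((271,197),slope(.14,.01,.05+dy)),((268,376),slope(.14,0,-.05+dy)),((285,374),slope(.14,.01,-.05+dy)),
     ((344,162),slope(.008,.03,w)),((351,314),slope(.008,.03,-w)),((153,171),(p[5],b,p[6])),((175,313),(p[5],-b,p[6]))]
def res(p):
    T=easel(*p[:3]);r=[]
    for uv,P in pts(p): r+=list((proj(c,T[:3,:3]@P+T[:3,3])/k-uv)[0])
    return np.array(r+[(p[6]-.008)*1000,(p[5]+.105)*500])
s=least_squares(res,[.589,-.207,-.79,0,.055,-.105,.008,.06]);print(s.x,np.degrees(s.x[2]));print(s.fun[:-2].reshape(-1,2))
x=s.x
open("h.py","a").write(f"E1=easel({x[0]:.5f},{x[1]:.5f},{x[2]:.5f});DY={x[3]:.5f}\n")
E
python3 - <<'E'
from h import *
plan(pose(E1,.22,.006,.028+DY),4)
plan(pose(E1,.122,.006,.028+DY),1,pose(E1,.22,.006,.028+DY))
E
```

```text
[ 0.5953 -0.2002 -0.7801 -0.0033  0.0595 -0.1046  0.008   0.0549] -44.694485112861265
[[ 1.0926 -1.3766]
 [-0.1386 -1.5666]
 [ 0.8642  0.724 ]
 [ 1.5917  2.5962]
 [-2.1371  0.2039]
 [-2.2219  0.2281]
 [ 0.1369 -0.1266]
 [-0.244  -0.0879]]
[-0.1099, 0.09, -0.1126, 0.0078, -0.0179, 0.0149]
[-0.1099, 0.09, -0.1126, 0.0078, -0.0179, 0.0149]
[-0.1099, 0.09, -0.1126, 0.0078, -0.0179, 0.0148]
[-0.1099, 0.09, -0.1126, 0.0078, -0.0179, 0.0148]
total 0.725092165345097 0.09815761026462495
[0.0, 0.0, 0.0, 0.0, 0.0, 0.098]
total 0.0 0.098
```

Emit:
servo_tool([
  [[-0.1,0.1,-0.1,0.0078,-0.018,0.015,0],[-0.1,0.1,-0.1,0.0078,-0.018,0.015,0],[-0.1,0.1,-0.1,0.0078,-0.018,0.015,0],[-0.1,0.1,-0.1,0.0078,-0.018,0.015,0],[0,0,0,0,0,0,0],[0,0,0,0,0,0,0]],
])

```text
t: 2.82
tcp_pos: [0.5499, -0.1192, 0.2412]
tool_rot: [0.901, 0.378, 0.083, 0.199]
force: [0.5, 0.2, 0.5]
finger_gap: 0.496
gripper_force: 0.0
```

Run:
```python
from h import *
import pickle
q();c=cam("wrist");im=manip.snapshot("wrist");pickle.dump(c,open("w2.pkl","wb"))
cv2.imwrite("pics/w2.png",im)
cv2.imwrite("pics/w2b.png",cv2.resize(im,(800,600),interpolation=cv2.INTER_CUBIC))
for n,P in(("top+",slope(.14,0,.05+DY)),("top+o",slope(.14,.01,.05+DY)),("top-",slope(.14,0,-.05+DY)),("top-o",slope(.14,.01,-.05+DY)),("lip+",slope(.008,.03,.06)),("lip-",slope(.008,.03,-.06))):
  print(n,proj(c,E1[:3,:3]@P+E1[:3,3])*800/512)
```

```text
2.8167 p [ 0.5499 -0.1192  0.2412] qdeg [-18.2727  21.2893 106.2251 -20.8475  31.5805  42.0553] F [0.5282 0.2465 0.5291] gap 0.4962412297337425 0.0
top+ [[398.9378 288.036 ]]
top+o [[423.1441 288.0937]]
top- [[399.2458 494.1326]]
top-o [[420.5367 494.1872]]
lip+ [[447.4428 217.3467]]
lip- [[443.109  384.9122]]
```

View pics/w2b.png

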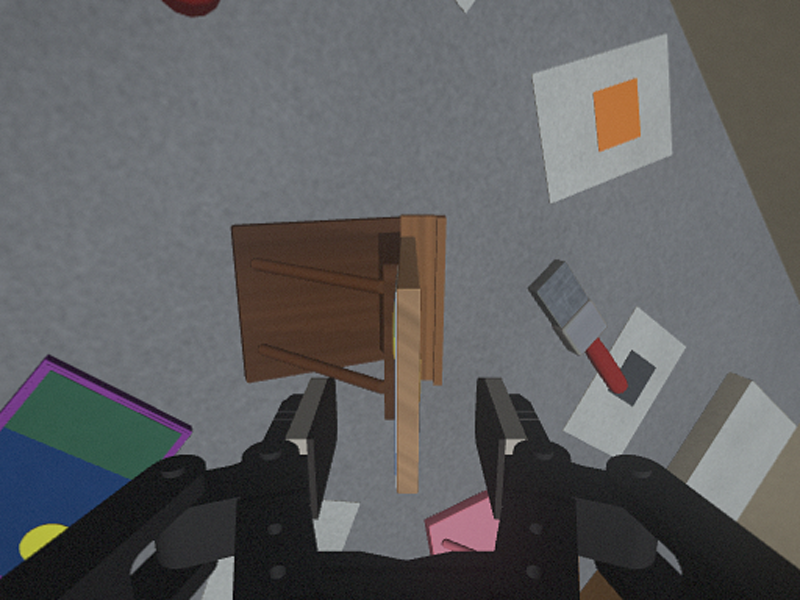

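The top edge spans (409,288) to (408,493), within 2 px of the prediction and midway between the pads. I descend and grip.

Emit:
servo_tool([
  [[0,0,0,0,0,0.03,0],[0,0,0,0,0,0.03,0],[0,0,0,0,0,0.02,0],[0,0,0,0,0,0.012,0],[0,0,0,0,0,0.006,0],[0,0,0,0,0,0,0]],
])

```text
t: 3.37
tcp_pos: [0.5816, -0.1509, 0.1535]
tool_rot: [0.901, 0.376, 0.085, 0.201]
force: [-0.0, 0.0, 0.1]
finger_gap: 0.502
gripper_force: 0.0
```

Emit:
servo_tool([
  [[0,0,0,0,0,0,-0.4],[0,0,0,0,0,0,-0.6],[0,0,0,0,0,0,-0.7],[0,0,0,0,0,0,-0.8],[0,0,0,0,0,0,-1],[0,0,0,0,0,0,-1],[0,0,0,0,0,0,-1],[0,0,0,0,0,0,-1]],
], squeeze=30)

```text
t: 4.03
tcp_pos: [0.5809, -0.1496, 0.1545]
tool_rot: [0.901, 0.376, 0.085, 0.201]
force: [-2.9, 3.2, 6.3]
finger_gap: 0.115
gripper_force: 31.9
```

Run:
```python
from h import *
s=q();P,M=pose(E1,.122,.005,.028+DY)
print("err n,y,u in tool axes (x=+y_e,y=n,z=-u)",M.inv().apply(np.array(s["tcp_pos"])-P),np.degrees((M.inv()*R.from_quat(s["tool_rot"])).as_rotvec()))
```

```text
4.0333 p [ 0.5809 -0.1496  0.1545] qdeg [-20.4872  31.9384 106.0259 -28.5027  21.1719  49.0143] F [-2.9346  3.2136  6.3093] gap 0.11467656220100227 31.862783432006836
err n,y,u in tool axes (x=+y_e,y=n,z=-u) [ 0.0011  0.0018 -0.0012] [-0.1605  0.1246  0.0241]
```

Gripped at 9.8 mm opening. Next I lift along the slope, a little outward.

Emit:
servo_tool([
  [[0,0,0,0,0.002,-0.004,-1],[0,0,0,0,0.003,-0.012,-1],[0,0,0,0,0.005,-0.025,-1],[0,0,0,0,0.005,-0.03,-1],[0,0,0,0,0,-0.025,-1],[0,0,0,0,0,-0.012,-1],[0,0,0,0,0,0,-1]],
], squeeze=40)

```text
t: 4.62
tcp_pos: [0.5585, -0.1271, 0.2604]
tool_rot: [0.9, 0.376, 0.086, 0.202]
force: [0.6, 0.5, -1.9]
finger_gap: 0.109
gripper_force: 39.2
```

Run:
```python
from h import *
s=q();P,M=pose(E1,.122,.005,.028+DY)
print("err",M.inv().apply(np.array(s["tcp_pos"])-P))
im=manip.snapshot("wrist");c=cam("wrist");sc=manip.snapshot("scene");a=manip.snapshot("side")
f=lambda im,x,y,w:cv2.resize(im[y:y+w*3//4,x:x+w],(400,300),interpolation=cv2.INTER_CUBIC)
cv2.imwrite("pics/l.png",np.hstack([f(im,0,0,512),f(sc,170,90,120)]))
```

```text
4.6167 p [ 0.5585 -0.1271  0.2604] qdeg [-18.8519  20.152  104.1116 -19.0795  34.0287  39.6579] F [ 0.638   0.4671 -1.9471] gap 0.1089614207386669 39.24591243267059
err [ 0.0014  0.0178 -0.1106]
```

View pics/l.png

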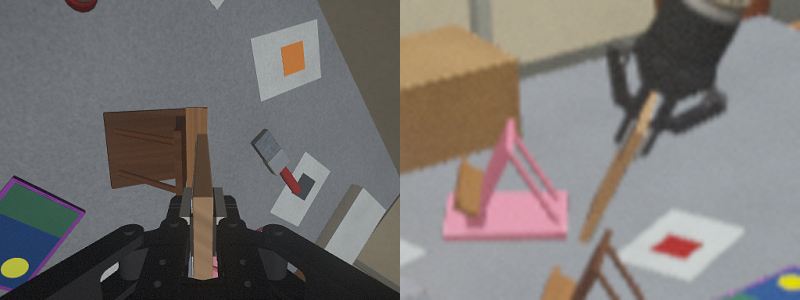

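The panel hangs free in the jaws at left-half px (203,235). Now the half turn about the tool axis.

Emit:
servo_tool([
  [[0,0,-4,0,0,0,-1],[0,0,-7,0,0,0,-1],[0,0,-7,0,0,0,-1],[0,0,-7,0,0,0,-1],[0,0,-7,0,0,0,-1],[0,0,-7,0,0,0,-1],[0,0,-7,0,0,0,-1],[0,0,-7,0,0,0,-1]],
])

```text
t: 5.43
tcp_pos: [0.5573, -0.1277, 0.2551]
tool_rot: [0.637, 0.741, -0.015, 0.215]
force: [-0.9, 0.4, -0.7]
finger_gap: 0.11
gripper_force: 39.1
```

Emit:
servo_tool([
  [[0,0,-7,0,0,0,-1],[0,0,-7,0,0,0,-1],[0,0,-7,0,0,0,-1],[0,0,-7,0,0,0,-1],[0,0,-7,0,0,0,-1],[0,0,-7,0,0,0,-1],[0,0,-7,0,0,0,-1],[0,0,-7,0,0,0,-1]],
])

```text
t: 6.1
tcp_pos: [0.5573, -0.1277, 0.2551]
tool_rot: [0.214, 0.953, -0.114, 0.183]
force: [-0.4, -0.7, -0.9]
finger_gap: 0.113
gripper_force: 39.2
```

Emit:
servo_tool([
  [[0,0,-7,0,0,0,-1],[0,0,-7,0,0,0,-1],[0,0,-7,0,0,0,-1],[0,0,-7,0,0,0,-1],[0,0,-7,0,0,0,-1],[0,0,-7,0,0,0,-1],[0,0,-7,0,0,0,-1],[0,0,-7,0,0,0,-1]],
])

```text
t: 6.77
tcp_pos: [0.5573, -0.1278, 0.2551]
tool_rot: [-0.258, 0.942, -0.187, 0.107]
force: [-0.1, 0.1, -1.7]
finger_gap: 0.112
gripper_force: 39.2
```

Emit:
servo_tool([
  [[0,0,-7,0.01,0,0,-1],[0,0,-5,0.017,0,0,-1],[0,0,-3,0.017,0,0,-1],[0,0,0,0.01,0,0,-1],[0,0,0,0,0,0,-1],[0,0,0,0,0,0,-1]],
])

```text
t: 7.27
tcp_pos: [0.5161, -0.1622, 0.2535]
tool_rot: [-0.375, 0.901, -0.199, 0.084]
force: [0.5, -0.6, -1.3]
finger_gap: 0.114
gripper_force: 39.2
```

Run:
```python
from h import *
import pickle
s=q();P,M=pose(E1,.122,.005,-.0285,-1)
print("err tool x=-y_e,y=-n,z=-u",M.inv().apply(np.array(s["tcp_pos"])-P),np.degrees((M.inv()*R.from_quat(s["tool_rot"])).as_rotvec()))
c=cam("wrist");im=manip.snapshot("wrist");sc=manip.snapshot("scene");pickle.dump(c,open("w3.pkl","wb"));cv2.imwrite("pics/w3.png",im)
f=lambda im,x,y,w:cv2.resize(im[y:y+w*3//4,x:x+w],(400,300),interpolation=cv2.INTER_CUBIC)
cv2.imwrite("pics/f.png",np.vstack([np.hstack([f(sc,150,70,160),f(manip.snapshot("side"),220,80,160)]),cv2.resize(im[60:252],(800,300))]))
```

```text
7.2667 p [ 0.5161 -0.1622  0.2535] qdeg [ -25.0712   18.1272  109.0914  -16.3618   30.1279 -147.7366] F [ 0.4848 -0.598  -1.2613] gap 0.11425165313378277 39.21464502811432
err tool x=-y_e,y=-n,z=-u [ 0.0002 -0.01   -0.1065] [-0.0483 -0.0169  0.1018]
```

View pics/f.png

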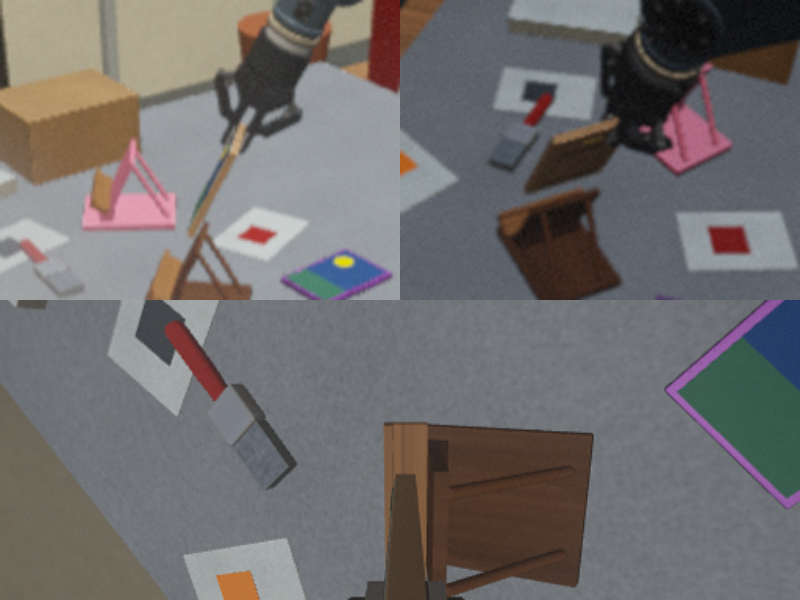

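The turn worked: the painted face (green/blue) now points outward at scene-crop px (207,195), and the hanger side faces the board. Now I lower it with about 4 mm clearance from the board.

Emit:
servo_tool([
  [[0,0,0,0,0.004,0.02,-1],[0,0,0,0,0,0.033,-1],[0,0,0,0,0,0.025,-1],[0,0,0,0,0,0.012,-1],[0,0,0,0,0,0.006,-1],[0,0,0,0,0,0,-1],[0,0,0,0,0,0,-1]],
])

```text
t: 8.0
tcp_pos: [0.5434, -0.1876, 0.1668]
tool_rot: [-0.376, 0.901, -0.2, 0.085]
force: [-0.2, -0.6, -1.2]
finger_gap: 0.116
gripper_force: 39.1
```

```bash
cat >> h.py <<'E'
def chk():
    s=q();P,M=pose(E1,.122,.005,-.0285,-1)
    print("y_e,n,u off",M.inv().apply(np.array(s["tcp_pos"])-P)*[-1,-1,-1],"F(-y,-n,-u)",M.inv().apply(s["force"]),np.degrees((M.inv()*R.from_quat(s["tool_rot"])).as_rotvec()))
E
python3 - <<'E'
from h import *
import pickle
chk()
c=cam("wrist");im=manip.snapshot("wrist");pickle.dump(c,open("w4.pkl","wb"));cv2.imwrite("pics/w4.png",im)
cv2.imwrite("pics/w4b.png",cv2.resize(im[84:384,112:512],(800,600),interpolation=cv2.INTER_CUBIC))
for n,P in(("lip+",slope(.008,.03,.06)),("lip-",slope(.008,.03,-.06)),("led+",slope(0,0,.06)),("top+0",slope(.147,.004,.05)),("top+1",slope(.147,.014,.05))):
  print(n,(proj(c,E1[:3,:3]@P+E1[:3,3])-[112,84])*2)
E
```

```text
8.0 p [ 0.5434 -0.1876  0.1668] qdeg [ -26.5159   29.068   109.746   -24.0948   18.6581 -140.472 ] F [-0.2442 -0.6348 -1.1628] gap 0.11595751082388733 39.14668321609497
y_e,n,u off [0.001  0.0071 0.0123] F(-y,-n,-u) [0.623  0.2441 1.1692] [ 0.131  -0.1139  0.0127]
lip+ [[252.2356 409.9899]]
lip- [[245.9293 137.6913]]
led+ [[320.0139 399.997 ]]
top+0 [[324.9275 713.8277]]
top+1 [[281.3853 713.7392]]
```

View pics/w4b.png

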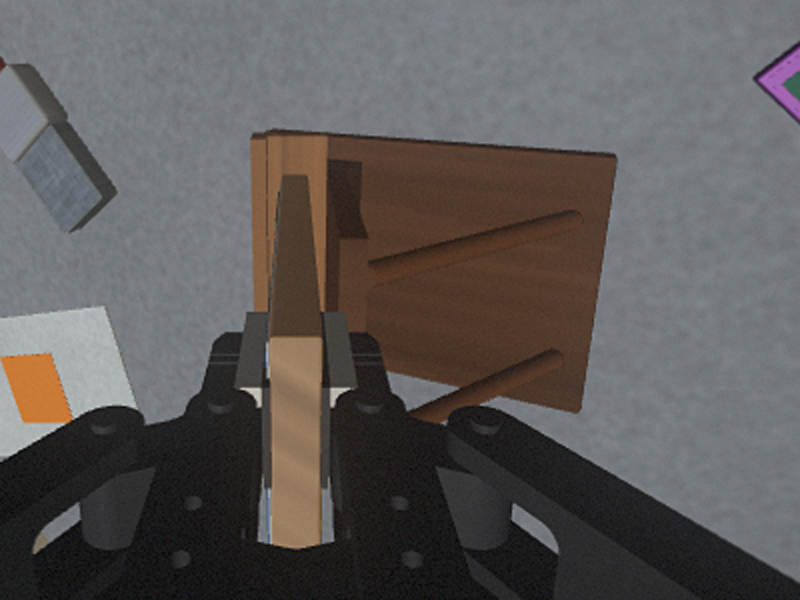

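Run:
```python
from h import *
import pickle
c=pickle.load(open("w4.pkl","rb"))
def yn(uv,u):
    o,d=ray(c,np.array(uv)/2+[112,84]);Ri=E1[:3,:3].T;o=Ri@(o-E1[:3,3])-[0,0,.04];d=Ri@d
    t=(u-o@U)/(d@U);p=o+d*t;return "y %.4f n %.4f"%(p[1],p@N)
for n,uv,u in(("top- painted",(271,338),.1515),("top- back",(322,338),.1515),("bot- painted",(283,175.5),.0115),("bot- back",(307,176.5),.0115),("lip- outer",(252,136),.008),("lip inner?",(267,133),.008),("ledge/board -",(328,135),0.0)):print(n,yn(uv,u))
```

```text
top- painted y -0.0475 n 0.0151
top- back y -0.0475 n 0.0059
bot- painted y -0.0459 n 0.0158
bot- back y -0.0455 n 0.0065
lip- outer y -0.0607 n 0.0276
lip inner? y -0.0618 n 0.0219
ledge/board - y -0.0597 n -0.0020
```

This view shows the panel's near edge from (271,338) down to (283,175). Its bottom sits between the board (328) and the lip (267), about 4–5 mm too far toward +y. I shift it back and lower it slowly.

Emit:
servo_tool([
  [[0,0,0,0.0045,0,0.004,-1],[0,0,0,0,0,0.003,-1],[0,0,0,0,0,0.001,-1],[0,0,0,0,0,0,-1]],
])

```text
t: 8.38
tcp_pos: [0.5423, -0.1936, 0.1594]
tool_rot: [-0.376, 0.901, -0.2, 0.085]
force: [-0.5, -0.6, -0.9]
finger_gap: 0.112
gripper_force: 39.2
```

Emit:
servo_tool([
  [[0,0,0,0,0,0.001,-1],[0,0,0,0,0,0.001,-1],[0,0,0,0,0,0,-1]],
])

```text
t: 8.63
tcp_pos: [0.543, -0.194, 0.1572]
tool_rot: [-0.376, 0.901, -0.2, 0.085]
force: [-0.5, 0.1, -1.4]
finger_gap: 0.109
gripper_force: 39.2
```

Run:
```python
from h import *
chk()
```

```text
8.6333 p [ 0.543  -0.194   0.1572] qdeg [ -27.2471   30.1748  109.9648  -24.9977   17.2894 -140.0857] F [-0.5358  0.123  -1.366 ] gap 0.10918765138931258 39.19413506984711
y_e,n,u off [-0.0039  0.0068  0.0018] F(-y,-n,-u) [0.2894 1.0009 1.0405] [ 0.1008 -0.0963  0.0324]
```

No contact yet. I keep going down 1 mm at a time.

Emit:
servo_tool([
  [[0,0,0,0,0,0.001,-1],[0,0,0,0,0,0,-1],[0,0,0,0,0,0,-1]],
])

```text
t: 8.88
tcp_pos: [0.5433, -0.1941, 0.1567]
tool_rot: [-0.376, 0.901, -0.2, 0.085]
force: [-1.8, 2.0, 3.0]
finger_gap: 0.114
gripper_force: 39.9
```

Emit:
servo_tool([
  [[0,0,0,0,0,0.001,-1],[0,0,0,0,0,0,-1],[0,0,0,0,0,0,-1]],
])

```text
t: 9.13
tcp_pos: [0.5434, -0.1941, 0.1567]
tool_rot: [-0.376, 0.901, -0.201, 0.085]
force: [-4.3, 4.7, 10.6]
finger_gap: 0.112
gripper_force: 41.3
```

Contact with the ledge. I back off 1 mm and slide toward the board.

Emit:
servo_tool([
  [[0,0,0,0,0,-0.001,-1],[0,0,0,0,0.002,0,-1],[0,0,0,0,0.002,0,-1],[0,0,0,0,0.001,0,-1],[0,0,0,0,0,0,-1],[0,0,0,0,0,0,-1]],
])

```text
t: 9.63
tcp_pos: [0.5417, -0.1919, 0.1555]
tool_rot: [-0.376, 0.9, -0.202, 0.086]
force: [0.9, 0.5, 5.9]
finger_gap: 0.11
gripper_force: 40.1
```

Emit:
servo_tool([
  [[0,0,0,0,0.001,0,-1],[0,0,0,0,0,0,-1],[0,0,0,0,0,0,-1]],
])

```text
t: 9.88
tcp_pos: [0.5414, -0.1914, 0.1552]
tool_rot: [-0.376, 0.9, -0.202, 0.086]
force: [-0.0, -0.6, 5.8]
finger_gap: 0.112
gripper_force: 40.0
```

Run:
```python
from h import *
chk()
```

```text
9.8833 p [ 0.5414 -0.1914  0.1552] qdeg [ -27.0716   30.2927  110.5691  -26.5798   16.3883 -138.3366] F [-0.012  -0.5667  5.7638] gap 0.11165799424633148 40.043079257011414
y_e,n,u off [-0.0032  0.0033  0.0013] F(-y,-n,-u) [ 0.4113 -2.7894 -5.0589] [ 0.3931 -0.2155  0.0177]
```

Emit:
servo_tool([
  [[0,0,0,0,0,-0.0007,-1],[0,0,0,0,0.001,0,-1],[0,0,0,0,0,0,-1],[0,0,0,0,0,0,-1]],
])

```text
t: 10.22
tcp_pos: [0.5385, -0.1896, 0.1538]
tool_rot: [-0.376, 0.901, -0.2, 0.084]
force: [-0.2, -1.0, 0.1]
finger_gap: 0.114
gripper_force: 39.4
```

Run:
```python
from h import *
import pickle
chk()
c=cam("wrist");im=manip.snapshot("wrist");cv2.imwrite("pics/w5.png",im);pickle.dump(c,open("w5.pkl","wb"))
cv2.imwrite("pics/w5b.png",cv2.resize(im[134:284,212:412],(800,600),interpolation=cv2.INTER_CUBIC))
```

```text
10.2167 p [ 0.5385 -0.1896  0.1538] qdeg [ -27.0202   30.2986  110.842   -26.6552   16.4728 -138.1566] F [-0.1594 -1.0379  0.1391] gap 0.1135081229472917 39.428502917289734
y_e,n,u off [-0.004  -0.0003  0.0013] F(-y,-n,-u) [ 0.8499 -0.6177  0.1345] [ 0.0785 -0.0889  0.0433]
```

View pics/w5b.png

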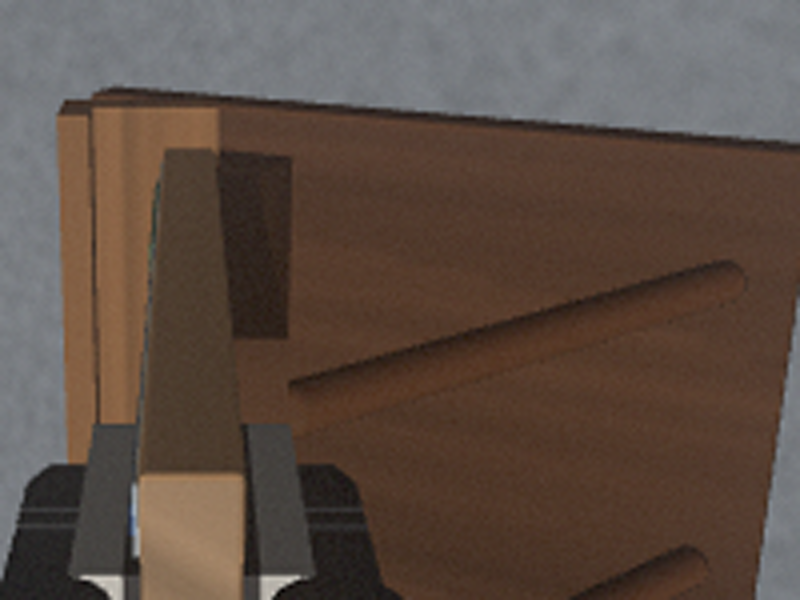

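Run:
```python
from h import *
import pickle
c=pickle.load(open("w5.pkl","rb"))
def yn(uv,u):
    o,d=ray(c,np.array(uv)/4+[212,134]);Ri=E1[:3,:3].T;o=Ri@(o-E1[:3,3])-[0,0,.04];d=Ri@d
    t=(u-o@U)/(d@U);p=o+d*t;return "y %.4f n %.4f"%(p[1],p@N)
for n,uv,u in(("top- painted",(139,474),.1405),("top- back",(245,474),.1405),("bot- painted",(165,150),.0005),("bot- back",(217,152),.0005),("lip- outer",(58,110),.008),("ledge/lip -",(93,106),.0),("ledge/board -",(219,108),0.0),("shelf end board side - ",(290,155),0.0)):print(n,yn(uv,u))
```

```text
top- painted y -0.0527 n 0.0080
top- back y -0.0526 n -0.0016
bot- painted y -0.0511 n 0.0084
bot- back y -0.0507 n -0.0016
lip- outer y -0.0604 n 0.0281
ledge/lip - y -0.0596 n 0.0222
ledge/board - y -0.0592 n -0.0020
shelf end board side -  y -0.0500 n -0.0157
```

The panel's bottom is about 0.5 mm from the board and 1 mm off centre. I make a small correction and release slowly.

Emit:
servo_tool([
  [[0,0,0,-0.0012,0.0003,0,-1],[0,0,0,0,0,0.0003,-1],[0,0,0,0,0,0,-1]],
], squeeze=20)

```text
t: 10.52
tcp_pos: [0.5394, -0.1886, 0.1537]
tool_rot: [-0.376, 0.901, -0.2, 0.085]
force: [-0.0, -0.3, 0.4]
finger_gap: 0.115
gripper_force: 39.5
```

Emit:
servo_tool([
  [[0,0,0,0,0,0,-0.74],[0,0,0,0,0,0,-0.7],[0,0,0,0,0,0,-0.65],[0,0,0,0,0,0,-0.55],[0,0,0,0,0,0,-0.4],[0,0,0,0,0,0,-0.2],[0,0,0,0,0,0,0],[0,0,0,0,0,0,0]],
])

```text
t: 11.18
tcp_pos: [0.5393, -0.1886, 0.1537]
tool_rot: [-0.376, 0.901, -0.2, 0.085]
force: [-0.8, 0.7, -0.4]
finger_gap: 0.497
gripper_force: 0.0
```

Emit:
servo_tool([
  [[0,0,0,0,0,-0.006,0],[0,0,0,0,0,-0.02,0],[0,0,0,0,0,-0.03,0],[0,0,0,0,0,-0.03,0],[0,0,0,0,0,-0.02,0],[0,0,0,0,0,0,0],[0,0,0,0,0,0,0]],
])

```text
t: 11.77
tcp_pos: [0.5074, -0.1569, 0.2512]
tool_rot: [-0.376, 0.9, -0.201, 0.086]
force: [0.1, -1.0, -0.2]
finger_gap: 0.505
gripper_force: 0.0
```

Run:
```python
from h import *
import pickle
chk()
c=cam("wrist");im=manip.snapshot("wrist");cv2.imwrite("pics/w6.png",im);pickle.dump(c,open("w6.pkl","wb"))
sc=manip.snapshot("scene")
cv2.imwrite("pics/w6b.png",np.hstack([cv2.resize(im[120:360,130:370],(480,480),interpolation=cv2.INTER_CUBIC),cv2.resize(sc[120:220,185:250],(312,480),interpolation=cv2.INTER_CUBIC)]))
```

```text
11.7667 p [ 0.5074 -0.1569  0.2512] qdeg [ -24.9448   17.601   110.711   -17.0924   28.7562 -146.8999] F [ 0.0998 -0.9616 -0.208 ] gap 0.5047733141978848 0.0
y_e,n,u off [-0.0025  0.      0.1087] F(-y,-n,-u) [ 0.6133 -0.5894  0.5043] [ 0.2707 -0.174   0.0333]
```

View pics/w6b.png

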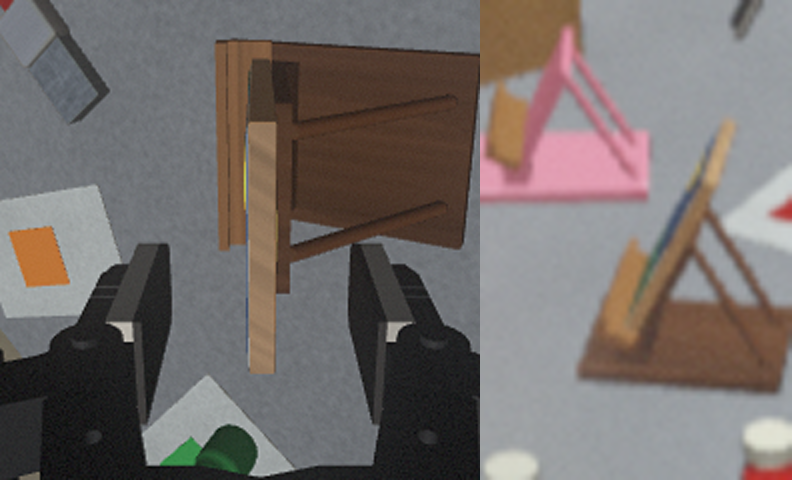

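The panel stands on its easel, painted face out (blue and green at (690,210) in the right half), with its top edge from (263,122) to (261,373). Now a numeric check of centring.

Run:
```python
from h import *
import pickle
c=pickle.load(open("w6.pkl","rb"))
def yn(uv,u):
    o,d=ray(c,np.array(uv)/2+[130,120]);Ri=E1[:3,:3].T;o=Ri@(o-E1[:3,3])-[0,0,.04];d=Ri@d
    t=(u-o@U)/(d@U);p=o+d*t;return "y %.4f n %.4f"%(p[1],p@N)
for n,uv,u in(("top- p",(250,122),.14),("top- b",(276,122),.14),("top+ p",(249,373),.14),("top+ b",(275,373),.14),("bot- p",(252,60),0),("bot- b",(272,60),0),("lip- out",(217,41),.008),("lip+ out",(222,249),.008),("ledge-",(271,41),0),("board top -",(299,88),.085),("board top +",(290,293),.085)):print(n,yn(uv,u))
```

```text
top- p y -0.0501 n 0.0073
top- b y -0.0501 n -0.0015
top+ p y 0.0490 n 0.0082
top+ b y 0.0490 n -0.0018
bot- p y -0.0491 n 0.0087
bot- b y -0.0491 n -0.0021
lip- out y -0.0604 n 0.0270
lip+ out y 0.0599 n 0.0266
ledge- y -0.0594 n -0.0016
board top - y -0.0507 n -0.0123
board top + y 0.0454 n -0.0097
```

```bash
python3 -c "
from station import manip
print(manip.sign_off())"
```

```text
the job is handed in; nothing more can be done
None
```

The panel now stands on its own easel with the picture facing out and right way up, centred within about 1 mm against the board and released, and I handed the job in at about 12 s on the robot clock; I did not move the other things, though I took no final check picture of them.

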